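# Spread a retaining ring over the axle and hold it at the groove

### The arm

A 6-joint arm with a two-finger parallel gripper is mounted at the origin on a cart in front of the work surface, level with it; the furniture and walls round the work are solid. World frame = base frame: x ahead of the robot, y to its left, z up, the work surface at z = 0. Lengths are in m, angles in rad, forces in N, time in s.
With the tool pointing down it reaches from about 0.25 to 0.725 m from the base axis. Payload 4 kg.
Tool frame: the origin (TCP) lies midway between the tips of the shut fingers; the grasp point (between the pads) lies 19 mm behind it; z points along the fingers, y is the line along which they close (so a half turn about z gives the same grasp; the last joint's range is limited). The gripper opens to 85 mm and grips with 20 to 120 N. Pads are 22 mm wide; open, the fingers measure 114 mm over their backs; the gripper's body (76 mm by 85 mm) begins 54 mm behind the grasp point. The pads swing forward as they close: fully open they stand 13 mm farther back than shut.
Start: joints at [1.107, 0.241, 0.005, 1.335, 0, 1.571], TCP at [0.224, 0.447, 0.231] pointing down, gripper open.
Joint ranges: [-2.72, 2.72], [-1.05, 1.87], [-1.09, 1.28], [-1.99, 2.15], [-1.42, 1.44], [-3.14, 3.14]. Speed limits (rad/s): [2.79, 2.79, 3.14, 3.14, 3.14, 3.14].

### API

Orientations are given as a unit quaternion [x, y, z, w].
In Python, from workcell import bot gives the robot as it stands. The module is installed in compiled form; this text tells all that it offers.
- The arm moves only by the tool drive_tool, never from a script. Its arguments are lists of equal length, an entry for each row: "slide": the shift along the tool's x, y, z scaled (see below), a list of three; "rotation": the turn, a rotation vector about the tool's x, y, z scaled (see below), a list of three. A call has exactly 8 rows; each row is the pose to reach, as a shift and turn from the pose commanded when the call began, along the tool's axes at that moment; what a row does not reach only later rows make up. The controller multiplies each number of a shift by 250 mm and each number of a turn by 0.5 rad. A row lasts 1/8 s, in which the tool goes at most 62.5 mm and 10.7 degrees, less where a joint would pass 70% of its speed; a pose out of reach is approached as far as the arm can. A call with a number of a shift or a turn outside -1 to 1 is refused whole. A call with a gripper value outside its range is refused whole. "gripper" is the opening, from 0 (shut) to 1 (fully open), set as the call begins (left out, the last holds). The fingers move at their own pace and stop on an object; the grip force is fixed at half the most. Time passes only in rows, so rows that repeat a pose let the fingers close, or fill a call up. It gives the time, the measured TCP pose, the force, the opening and the grip force at its end, in the units of the state.
- bot.get_obs(): the state, without advancing time (a new reading comes with each control period).
- bot.camera(name): name is "scene" or "side" or "wrist"; returns a dict with "image" (384x512x3 uint8, red, green, blue), "z_map" (384x512 float32, m along the optical axis (not along the pixel's ray), 0 where there is no reading), "camera_matrix" (3x3 intrinsics, pixels), "k1" (the pictures are not rectified: a ray, as slopes to the right and down, at radius r is drawn at 1 + k1 r^2 times it, then the intrinsics apply), "xyz" and "orientation" of the camera in the world. Camera axes: x right, y up, looking along -z (the intrinsics and any distortion apply to the point x, -y, -z); pixel columns grow to the right and rows downward; lengths in m; the calibration is good to about 2 mm. A picture is of the moment at which its call begins.
- bot.job_done(): hands the job in; it is judged then, once.
The state is a dict: "clock": time; "joint_pos": joint angles; "joint_vel": joint speeds; "tau": joint torques, N m; "eef_pos": TCP position; "tool_rot": TCP orientation; "ft_force": force on the tool from outside, world axes, zero at the start; "ft_torque": the same for the moment, N m; "grip_width": finger opening in m; "grasp_force": force on a finger pad.
Only numpy, scipy, OpenCV 4.12 (cv2) and the standard library are available. Lean on these libraries where they do the work, as an engineer would, in place of code of your own. Each camera call takes 0.05 s, during which the arm holds its last target. There are 200 camera calls.

### The job

Swing the flat keeper on the drive unit well aside from the end of its upright axle, leaving it open, then take the ring pliers up out of their stand by the two handles. Squeeze the handles fully so that the retaining ring on the tips is spread wide before it goes over the axle end, and keep it spread while you lower it, upright and centred on the axle, until it is level with the groove just above the pulley, without leaning on the pulley. Finish while still holding the squeezed pliers with the spread ring round the groove, and leave the reel, the tape roll and the bottle where they stand.

Things in the scene. Friction and masses are not known exactly. Their poses are not given: they have to be found in the camera images.
- drive: belt drive unit, fixed: aluminium housing 130 (x) x 80 (y) x 36 high; origin at the centre of its underside. An upright steel axle, 26 mm diameter, stands on the z axis through a toothed pulley (49 across, top at z = 56); it ends at z = 80, the last 6 mm tapering to 14 across. A keeper lies across its end: hinge post at x = +46, catch stud at x = -46 (14 across, top at z = 96)
- groove (a point): point on the axle's axis in the middle of the ring groove (5 mm tall, z = 56 to 61, 22 mm across), 58.5 above the unit's underside, 2.5 above the pulley's top and 21.5 below the axle's end; z along the axle
- keeper (a joint): the keeper, a flat steel hasp 20 wide, its underside 84 above the bench, turning on an upright hinge: 0 = across the axle end with its notch round the catch stud; grows as it swings anticlockwise seen from above (its free end then moves to the unit's -y side); end stop at 1.7 rad. Light friction (1 N at the knob); stays where it is left
- keeper_knob (a point): middle height of the black upright knob at the keeper's free end: 16 mm diameter, 28 tall (93 to 120 above the bench), 110 from the hinge axis, where it may be pinched or pushed
- keeper_hinge (a point): point on the keeper's upright hinge axis, at the height of the knob's middle
- stand: pliers stand, fixed to the bench: base plate 100 x 70 x 8, two upright forks 6 thick and 26 wide at x = +-27, tops at 85; the pliers' cross bolt lies in their upward-open notches (11 wide, floor at 71)
- pliers: ring pliers standing upright, tips down, handles up, about 0.15 kg; origin on the cross bolt at the pivot, x along the bolt (square 8 mm, x = -23.5 to +36.5), y across the two handles, z up. Handles: 18 wide in x, z = 21 to 78. The level open retaining ring hangs on the tips, 60 below the origin, and cannot come off; the legs above it bow out round the axle.
- ring_center (a point): point of the pliers, in the ring's middle plane 60 below the bolt, at the centre of the opening of the fully spread ring: to be put on the axle's axis. Ring 4 wide, 3 thick; relaxed 25 mm inside, too small for the axle; fully spread about 31 mm clear and 47 mm over its two eyes. Its closed side is towards the pliers' +x
- grip (a point): point midway between the handles, 55 above the bolt: where to squeeze them along the pliers' y. At this height they measure 58 over their outer faces at rest (67 at the top); fully squeezed the faces are upright, parallel and 36 apart
- handle_left (a joint): squeeze of the left handle (the right one moves with it): 0 = at rest, 0.2 rad = fully squeezed against its stop, ring fully spread. Each handle needs about 4 N to start and 10 N at full squeeze, and springs back when released
- solder_reel: loose reel of solder wire, 56 diameter, 36 tall, standing on the bench; leave alone
- label_tape: loose roll of white tape, 52 diameter, 18 tall; leave alone
- flux_bottle: loose small bottle with black nozzle, 34 diameter, 96 tall; leave alone
Mind the look-alikes: they are no part of the job. Leave any turquoise look-alike of the stand alone.

How it is judged:
On the way, in this order (a step that is already met when the one before it is completed fails the run):
1. the keeper has been swung well aside (1.3 rad or more) (value of joint keeper above 1.3 rad), for 0.2 s.
2. the pliers have been lifted out of the stand by the fingers (z of pliers in the frame of stand above 0.11 m and contact force between the fingers and pliers above 3 N and contact force between stand and pliers below 0.1 N), for 0.1 s.
3. the ring is spread while over or near the upper end of the axle, above the groove (value of joint handle_left above 0.14 rad and horizontal distance between ring_center and groove below 0.008 m and z of ring_center in the frame of groove between 0.006 and 0.09 m), for 0.1 s.
At the end, for the whole second after the job is handed in: Keeper open 1.3 rad or more; fingers hold the pliers squeezed (joint over 0.14 rad, grip over 5 N), still, within 0.12 rad of upright; ring centre within 4.5 mm of the axis and 3 mm of groove mid-height, under 15 N on the unit; reel, tape roll, bottle within 30 mm of their start (value of joint keeper above 1.3 rad and value of joint handle_left above 0.14 rad and horizontal distance between ring_center and groove below 0.0045 m and z of ring_center in the frame of groove between -0.003 and 0.003 m and angle between pliers's own z axis and vertical below 0.12 rad and contact force between the fingers and pliers above 5 N and contact force between pliers and drive below 15 N and linear speed of pliers below 0.02 m/s and distance of each of solder_reel, label_tape, flux_bottle from where it was at the start of the episode below 0.03 m); the arm keeps its last pose, push and grip.
It fails at once if the ring pushed onto the axle, or let spring shut on it, without being spread (horizontal distance between ring_center and groove below 0.012 m and z of ring_center in the frame of groove below 0.015 m and value of joint handle_left below 0.1 rad).
It fails at once if reel, tape roll or bottle knocked away (distance of any of solder_reel, label_tape, flux_bottle from where it was at the start of the episode above 0.05 m).
It also fails if it takes over 58 s, if anything falls off the work surface, if the arm or the gripper's body presses on something with over 40 N, if the wrist force passes 120 N, or if a joint passes its speed limit or range.

## Working session

There is one attempt and no reset: what is moved stays moved. The work goes in short steps, Python scripts to look and compute and a tool call to move; the robot and the scene stay as the last step left them, time stands still between calls to the robot, and variables do not carry over. Pictures are saved under pics/ and viewed, at most 10 in all, crops included, and the job is handed in when it is done.

Besides the shell and the picture viewer there is one more tool, called as a command line: name --argument value ..., lists and objects as JSON in quotes. drive_tool: Moves the arm, as the interface text tells. Shifts and turns lie within -1 to 1; 1 stands for 250 mm of shift or 0.5 rad of turn. Its arguments: {"type":"object","properties":{"slide":{"type":"array","items":{"type":"array","items":{"type":"number"}}},"rotation":{"type":"array","items":{"type":"array","items":{"type":"number"}}},"gripper":{"type":"number"}},"required":["slide","rotation"]}

```bash
mkdir -p pics
cat > h.py <<'E'
import numpy as np, cv2
from scipy.spatial.transform import Rotation as R
from workcell import bot
def snap(n):
    c=bot.camera(n); np.savez(f'pics/{n}.npz',**{k:np.array(v) for k,v in c.items()}); return c
def load(n): return dict(np.load(f'pics/{n}.npz'))
def cloud(c):
    K=c['camera_matrix'];h,w=c['z_map'].shape
    u,v=np.meshgrid(np.arange(w),np.arange(h))
    d=np.array([float(c['k1']),0,0,0,0])
    p=cv2.undistortPoints(np.stack([u,v],-1).reshape(-1,1,2).astype(float),K,d).reshape(h,w,2)
    z=c['z_map']; P=np.stack([p[...,0]*z,-p[...,1]*z,-z],-1)
    W=P@R.from_quat(c['orientation']).as_matrix().T+c['xyz']
    W[z==0]=np.nan
    return W
E
python3 - <<'E'
from h import *
ims=[]
for n in("scene","side"):
    c=snap(n); print(n,c['xyz'],c['orientation'],c['camera_matrix'].tolist(),c['k1'])
    cv2.imwrite(f'pics/{n}.png',cv2.resize(c['image'][...,::-1],(768,576),interpolation=cv2.INTER_CUBIC))
o=bot.get_obs();print(o['clock'],o['eef_pos'],o['tool_rot'],o['grip_width'])
E
```

```text
scene [ 0.05729826 -0.4012719   0.81342627] [ 0.30794669 -0.14851237 -0.38642748  0.85661351] [[445.8690489797695, 0.0, 259.66389538598224], [0.0, 445.8690489797695, 198.5687392967425], [0.0, 0.0, 1.0]] -0.11338205022579308
side [ 0.11188113 -0.72147882  0.60584737] [ 0.47605183 -0.11951083 -0.21879037  0.84334014] [[399.47459830568243, 0.0, 259.7499660722485], [0.0, 399.47459830568243, 187.07340292086198], [0.0, 0.0, 1.0]] -0.027016909896214237
0.1 [0.22345242 0.44666571 0.23051297] [ 2.29848623e-01  9.73225953e-01 -9.04686279e-04 -1.91409729e-04] 0.08529097359131217
```

View pics/scene.png

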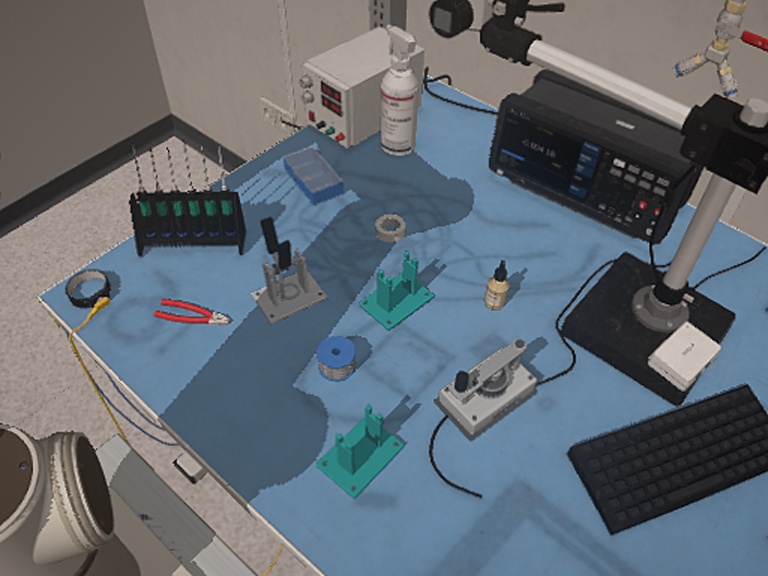

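View pics/side.png

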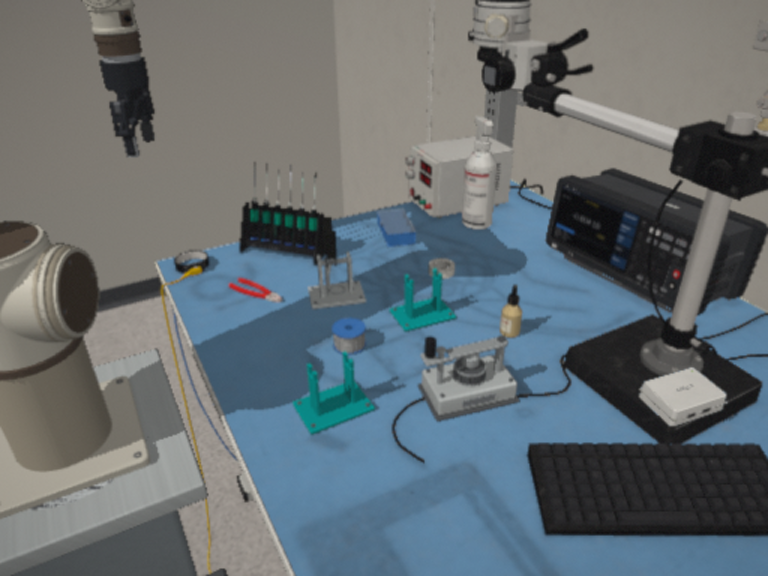

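The scene view shows the grey stand at about (288,285), with the pliers' black handles above it at (270-285,240). The drive is at (487,390), with the knob at (461,381), and the bottle is at (497,285). The blue reel is at (336,357) and the tape at (390,228). I'll measure from the point clouds.

Run:
```python
from h import *
c=load('scene');W=cloud(c)
def at(u,v):
    u,v=u*2/3,v*2/3
    p=W[int(v)-1:int(v)+2,int(u)-1:int(u)+2].reshape(-1,3); return np.nanmedian(p,0).round(4)
for n,u,v in [('knob',461,376),('post',518,345),('handleA',270,240),('handleB',284,252),('reel',336,348),('tape',390,222),('nozzle',501,268),('table',350,310),('plateL',254,296),('plateB',275,319),('plateR',325,292),('d1',440,402),('d2',470,434),('d3',535,385)]:
    print(n,at(u,v))
s=load('side')
a=cv2.resize(c['image'][130:225,160:260,::-1],(400,380),interpolation=cv2.INTER_CUBIC)
b=cv2.resize(c['image'][215:310,270:370,::-1],(400,380),interpolation=cv2.INTER_CUBIC)
d=cv2.resize(s['image'][150:215,190:290,::-1],(400,220),interpolation=cv2.INTER_CUBIC)
e=cv2.resize(s['image'][215:280,270:370,::-1],(400,220),interpolation=cv2.INTER_CUBIC)
cv2.imwrite('pics/c1.png',np.vstack([np.hstack([a,b]),np.hstack([d,e])]))
```

```text
knob [ 0.4688 -0.1754  0.1201]
post [ 0.5736 -0.1946  0.0911]
handleA [0.4714 0.1773 0.1168]
handleB [0.4575 0.1316 0.1324]
reel [0.4364 0.014  0.0352]
tape [0.7051 0.1451 0.0082]
nozzle [ 0.6819 -0.0933  0.0845]
table [ 5.214e-01  6.890e-02 -5.000e-04]
plateL [0.4362 0.1973 0.0071]
plateB [0.427  0.1374 0.0077]
plateR [0.5205 0.1234 0.0011]
d1 [ 0.4787 -0.1436  0.0074]
d2 [ 0.4674 -0.2053  0.0051]
d3 [ 0.5835 -0.2294  0.0205]
```

View pics/c1.png

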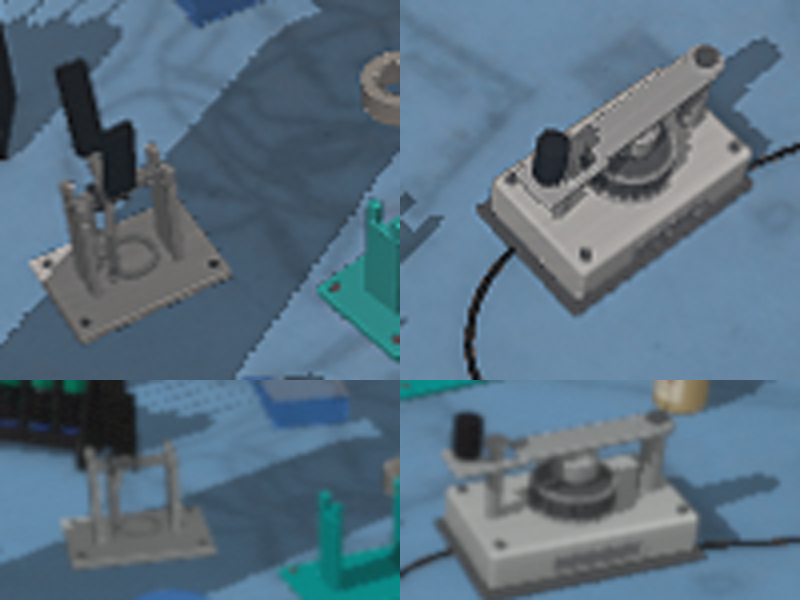

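```bash
cat >> h.py <<'E'
def rect(W,box,z0,z1):
    x0,x1,y0,y1=box
    m=(W[...,0]>x0)&(W[...,0]<x1)&(W[...,1]>y0)&(W[...,1]<y1)&(W[...,2]>z0)&(W[...,2]<z1)
    P=W[m]
    r=cv2.minAreaRect((P[:,:2]*1000).astype(np.float32)); return len(P),np.round(r[0],1),np.round(r[1],1),round(r[2],1),np.median(P[:,2]).round(4)
E
python3 - <<'E'
from h import *
for n in('scene','side'):
    W=cloud(load(n)); print(n)
    D=(.43,.64,-.28,-.12); S=(.4,.56,.08,.23)
    for nm,b,z0,z1 in [('top',D,.032,.039),('keeper',D,.085,.095),('knob',(.45,.49,-.2,-.15),.116,.125),('axle',(.49,.55,-.22,-.16),.07,.083),('plate',S,.0045,.0105),('forktops',S,.08,.09),('ring?',S,.012,.02),('handles',S,.11,.165),('handles top',S,.145,.165)]:
        try: print(nm,*rect(W,b,z0,z1))
        except Exception as e: print(nm,'none')
o=bot.get_obs();print(R.from_quat(o['tool_rot']).as_matrix().round(3).tolist())
E
```

```text
scene
top 842 [ 531.6 -185.8] [ 72.4 121.7] 79.4 0.0347
keeper 490 [ 522.9 -186.9] [ 25.9 129.9] 79.4 0.088
knob 51 [ 468.7 -176.8] [14.4 14. ] 17.0 0.1186
axle 23 [ 526.6 -195. ] [ 4.3 34.2] 82.0 0.0753
plate 665 [474.  156.8] [75.5 99.6] 72.2 0.0074
forktops 69 [473.5 156.3] [31.9 59.8] 72.2 0.0834
ring? 94 [474.1 158.2] [32.6 61.1] 72.4 0.0157
handles 259 [468.4 159.7] [67.9 19.5] 71.0 0.1347
handles top 65 [468.2 159.9] [67.9 18.2] 72.7 0.1487
side
top 789 [ 533.3 -186.3] [ 72.8 122.5] 78.5 0.036
keeper 390 [ 523.4 -187.7] [ 25.1 130.4] 80.6 0.0882
knob 35 [ 469.2 -178.4] [13.2 14.1] 63.0 0.1187
axle 55 [ 516.4 -189. ] [14.6 53.7] 79.5 0.0743
plate 389 [475.1 156.1] [75.7 99. ] 73.7 0.0073
forktops 32 [474.8 153.9] [33.1 58.5] 74.3 0.0831
ring? 58 [475.1 156.7] [30.5 58.2] 71.9 0.0154
handles 170 [469.2 159.1] [68.8 17.6] 72.9 0.1352
handles top 37 [469.5 159.1] [68.6 17.1] 72.9 0.1483
[[-0.894, 0.447, -0.001], [0.447, 0.894, -0.002], [-0.0, -0.002, -1.0]]
```

drive_tool --slide '[[-0.1,-0.1,0],[-0.25,-0.23,0],[-0.4,-0.36,0],[-0.55,-0.49,0],[-0.7,-0.63,0],[-0.85,-0.76,0],[-1.0,-0.9,0],[-1.0,-0.9,0]]' --rotation '[[0,0,0],[0,0,0],[0,0,0],[0,0,0],[0,0,0],[0,0,0],[0,0,0],[0,0,0]]' --gripper 0.38

```text
clock: 1.1
eef_pos: [0.3471, 0.1313, 0.2311]
tool_rot: [0.233, 0.972, -0.0, -0.0]
ft_force: [0.2, 0.4, 0.4]
grip_width: 0.0324
grasp_force: 0.0
```

drive_tool --slide '[[-0.15,-0.13,0],[-0.3,-0.26,0],[-0.45,-0.4,0.05],[-0.6,-0.53,0.1],[-0.75,-0.66,0.15],[-0.9,-0.8,0.2],[-1.0,-0.9,0.2],[-1.0,-0.9,0.2]]' --rotation '[[0,0,0],[0,0,-0.1],[0,0,-0.2],[0,0,-0.3],[0,0,-0.4],[0,0,-0.5],[0,0,-0.566],[0,0,-0.566]]'

```text
clock: 2.1
eef_pos: [0.4703, -0.1797, 0.1803]
tool_rot: [0.091, 0.996, 0.0, -0.0]
ft_force: [0.1, -0.0, -0.3]
grip_width: 0.0322
grasp_force: 0.0
```

```bash
cat >> h.py <<'E'
def st():
    o=bot.get_obs(); m=R.from_quat(o['tool_rot']).as_matrix()
    print('t',o['clock'],'p',np.round(o['eef_pos'],4),'q',np.round(o['joint_pos'],3),'w',round(o['grip_width'],4),'F',np.round(o['ft_force'],1),'g',round(o['grasp_force'],1)); print(m.round(3).tolist()); return o,m
def to(T):
    o,m=st(); print('shift',np.round(m.T@(np.array(T)-o['eef_pos'])/.25,3))
E
python3 - <<'E'
from h import *
to([.469,-.1775,.103])
c=snap('wrist'); print(c['xyz'],c['orientation'])
cv2.imwrite('pics/w1.png',c['image'][...,::-1])
W=cloud(c)
for b,z0,z1 in [((.45,.49,-.2,-.15),.116,.125),((.43,.64,-.28,-.12),.032,.039),((.43,.64,-.28,-.12),.085,.095)]:
    try: print(rect(W,b,z0,z1))
    except Exception as e: print(e)
E
```

```text
t 2.1 p [ 0.4703 -0.1797  0.1803] q [-0.365  0.276 -0.083  1.213  0.    -0.182] w 0.0322 F [ 0.1 -0.  -0.3] g 0.0
[[-0.983, 0.182, -0.001], [0.182, 0.983, 0.001], [0.001, 0.0, -1.0]]
shift [0.006 0.008 0.309]
[ 0.40254123 -0.16696274  0.32262511] [-0.10599663 -0.08922557  0.63360554  0.76114882]
(362, array([ 470.6, -176.6]), array([15. , 14.9]), 32.6, np.float64(0.1194))
(3422, array([ 534.1, -185.3]), array([ 71.7, 121.7]), 78.6, np.float64(0.0355))
(2640, array([ 525.2, -185.9]), array([ 25.2, 130.3]), 80.5, np.float64(0.0886))
```

View pics/w1.png

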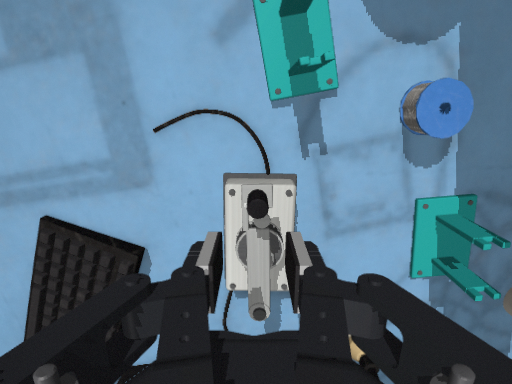

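The wrist view shows the knob at pixel (258,203) between the fingers, with the drive below it. I'll descend around the knob.

drive_tool --slide '[[0,0.01,0.04],[0,0.01,0.1],[0,0.01,0.16],[0,0.01,0.22],[0,0.01,0.26],[0,0.01,0.29],[0,0.01,0.305],[0,0.01,0.305]]' --rotation '[[0,0,0],[0,0,0],[0,0,0],[0,0,0],[0,0,0],[0,0,0],[0,0,0],[0,0,0]]' --gripper 0.3

```text
clock: 3.15
eef_pos: [0.47, -0.1766, 0.105]
tool_rot: [0.09, 0.996, -0.0, 0.0]
ft_force: [0.6, -0.2, 0.5]
grip_width: 0.0258
grasp_force: 0.0
```

drive_tool --slide '[[-0.001,-0.0275,0],[-0.0034,-0.055,0],[-0.0077,-0.082,0],[-0.0137,-0.109,0],[-0.0213,-0.135,0],[-0.0306,-0.161,0],[-0.0415,-0.186,0],[-0.054,-0.211,0]]' --rotation '[[0,0,-0.125],[0,0,-0.25],[0,0,-0.375],[0,0,-0.5],[0,0,-0.625],[0,0,-0.75],[0,0,-0.875],[0,0,-1]]'

```text
clock: 4.15
eef_pos: [0.4744, -0.2309, 0.1057]
tool_rot: [-0.16, 0.987, -0.0, 0.001]
ft_force: [0.7, 0.9, 0.4]
grip_width: 0.0256
grasp_force: 0.4
```

drive_tool --slide '[[-0.001,-0.0275,0],[-0.0034,-0.055,0],[-0.0077,-0.082,0],[-0.0137,-0.109,0],[-0.0213,-0.135,0],[-0.0306,-0.161,0],[-0.0415,-0.186,0],[-0.054,-0.211,0]]' --rotation '[[0,0,-0.125],[0,0,-0.25],[0,0,-0.375],[0,0,-0.5],[0,0,-0.625],[0,0,-0.75],[0,0,-0.875],[0,0,-1]]'

```text
clock: 5.15
eef_pos: [0.5036, -0.2767, 0.1056]
tool_rot: [-0.399, 0.917, -0.0, 0.0]
ft_force: [-0.3, 1.4, 0.6]
grip_width: 0.0256
grasp_force: 0.4
```

drive_tool --slide '[[-0.001,-0.0275,0],[-0.0034,-0.055,0],[-0.0077,-0.082,0],[-0.0137,-0.109,0],[-0.0213,-0.135,0],[-0.0306,-0.161,0],[-0.0415,-0.186,0],[-0.054,-0.211,0]]' --rotation '[[0,0,-0.125],[0,0,-0.25],[0,0,-0.375],[0,0,-0.5],[0,0,-0.625],[0,0,-0.75],[0,0,-0.875],[0,0,-1]]'

```text
clock: 6.15
eef_pos: [0.5511, -0.3028, 0.1055]
tool_rot: [-0.614, 0.79, 0.0, 0.0]
ft_force: [-0.5, 1.3, 0.2]
grip_width: 0.0255
grasp_force: 0.4
```

drive_tool --slide '[[0,0.01,0],[0,0.01,-0.05],[0,0.01,-0.15],[0,0.01,-0.25],[0,0.01,-0.4],[0,0.01,-0.6],[0,0.01,-0.7],[0,0.01,-0.7]]' --rotation '[[0,0,0],[0,0,0],[0,0,0],[0,0,0],[0,0,0],[0,0,0],[0,0,0],[0,0,0]]'

```text
clock: 7.15
eef_pos: [0.5495, -0.3029, 0.284]
tool_rot: [-0.613, 0.79, -0.003, 0.001]
ft_force: [-0.3, -0.3, -0.6]
grip_width: 0.0251
grasp_force: 0.0
```

Run:
```python
from h import *
st()
for n in ('wrist','side','scene'):
    W=cloud(snap(n)); print(n)
    for nm,b,z0,z1 in [('knob',(.52,.6,-.34,-.27),.11,.125),('axtop',(.505,.56,-.215,-.16),.0775,.084),('pulley',(.50,.565,-.22,-.155),.05,.059),('top',(.43,.64,-.28,-.12),.032,.039),('hinge',(.56,.6,-.22,-.17),.085,.1)]:
        try: print(nm,*rect(W,b,z0,z1))
        except Exception as e: print(nm,'none')
```

```text
t 7.15 p [ 0.5495 -0.3029  0.284 ] q [-0.504  0.493  0.507  1.578 -0.    -1.822] w 0.0251 F [-0.3 -0.3 -0.6] g 0.0
[[-0.25, -0.968, 0.006], [-0.968, 0.25, -0.003], [0.002, -0.007, -1.0]]
wrist
knob 192 [ 548.5 -300.2] [15.2 15. ] 5.9 0.1193
axtop 0 [0. 0.] [0. 0.] 0.0 nan
pulley 259 [ 537.8 -193.6] [46.9 30. ] 21.6 0.0557
top 1879 [ 534.3 -186. ] [ 71.9 122.4] 78.4 0.0357
hinge 408 [ 576.5 -203.7] [38.4 19.7] 75.3 0.0893
side
knob 71 [ 546.8 -300.8] [12.9 15. ] 58.5 0.1189
axtop 28 [ 532.2 -186.4] [15.9 12.4] 74.9 0.0787
pulley 181 [ 531.1 -187.9] [41.5 45.4] 52.6 0.0552
top 803 [ 532.2 -186.9] [ 72.1 121.9] 79.6 0.0361
hinge 103 [ 575.9 -204.5] [33.2 20.8] 69.9 0.0885
scene
knob 72 [ 546.1 -299.8] [15.5 15.6] 0.8 0.1187
axtop 40 [ 532.6 -185.3] [15.3 17.9] 26.7 0.0787
pulley 231 [ 530.3 -186. ] [42.8 47.3] 13.7 0.0546
top 1074 [ 531.7 -185.7] [ 72.4 123.7] 78.8 0.0347
hinge 146 [ 574.9 -202.9] [37.8 20.4] 73.0 0.0882
  return _methods._mean(a, axis=axis, dtype=dtype,
  ret = ret.dtype.type(ret / rcount)
```

drive_tool --slide '[[-0.1,0.05,0],[-0.2,0.1,0],[-0.32,0.15,0],[-0.45,0.2,0],[-0.57,0.27,0],[-0.7,0.33,0],[-0.8,0.37,0],[-0.85,0.39,0]]' --rotation '[[0,0,0.1],[0,0,0.25],[0,0,0.4],[0,0,0.55],[0,0,0.7],[0,0,0.85],[0,0,1],[0,0,1]]' --gripper 1

```text
clock: 8.3
eef_pos: [0.5058, -0.0708, 0.2785]
tool_rot: [-0.399, 0.917, 0.001, -0.001]
ft_force: [-0.2, 0.8, 0.9]
grip_width: 0.0852
grasp_force: 0.0
```

drive_tool --slide '[[0,0,0],[0,0,0],[0,0,0],[0,0,0],[0,0,0],[0,0,0],[0,0,0],[0,0,0]]' --rotation '[[0,0,0.14],[0,0,0.28],[0,0,0.42],[0,0,0.56],[0,0,0.7],[0,0,0.85],[0,0,1],[0,0,1]]'

```text
clock: 9.3
eef_pos: [0.5066, -0.0725, 0.279]
tool_rot: [-0.159, 0.987, 0.0, -0.001]
ft_force: [0.5, -0.5, -0.1]
grip_width: 0.0855
grasp_force: 0.0
```

drive_tool --slide '[[0,0,0],[0,0,0],[0,0,0],[0,0,0],[0,0,0],[0,0,0],[0,0,0],[0,0,0]]' --rotation '[[0,0,0.14],[0,0,0.28],[0,0,0.42],[0,0,0.56],[0,0,0.7],[0,0,0.85],[0,0,1],[0,0,1]]'

```text
clock: 10.3
eef_pos: [0.5068, -0.0723, 0.2795]
tool_rot: [0.089, 0.996, -0.0, -0.0]
ft_force: [-0.1, 0.0, -0.4]
grip_width: 0.0854
grasp_force: 0.0
```

Run:
```python
from h import *
to([.4685,.159,.25])
c=snap('wrist'); W=cloud(c)
cv2.imwrite('pics/w2.png',c['image'][...,::-1])
S=(.4,.56,.06,.23)
for nm,z0,z1 in [('plate',.0045,.0105),('forktops',.08,.09),('handles top',.147,.165),('h',.11,.165)]:
    try: print(nm,*rect(W,S,z0,z1))
    except Exception: print('none')
```

```text
t 10.3 p [ 0.5068 -0.0723  0.2795] q [-0.142  0.251  0.143  1.464 -0.     0.037] w 0.0854 F [-0.1  0.  -0.4] g 0.0
[[-0.984, 0.178, -0.001], [0.178, 0.984, -0.0], [0.001, -0.0, -1.0]]
shift [0.315 0.883 0.118]
plate 2998 [503.7 139.2] [ 94.4 179. ] 56.2 0.0078
forktops 247 [477.1 157.1] [26.8 60.4] 74.2 0.0841
handles top 206 [462.5 131.4] [ 9.4 17.9] 76.2 0.1492
h 1057 [469.8 155.7] [60.5 18.6] 73.7 0.1307
```

View pics/w2.png

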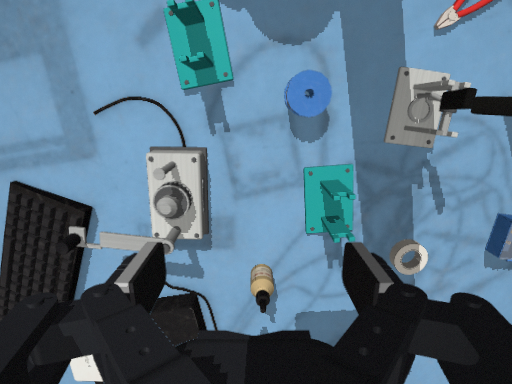

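The wrist view shows the ring at (419,108) under the bolt, the handles at (455-510,100), and the axle at (172,203) with the keeper open to the left. I'll measure the ring and the axle from this frame.

Run:
```python
from h import *
c=load('wrist'); W=cloud(c)
u=np.array([.956,-.293]); u/=np.linalg.norm(u); v=np.array([-u[1],u[0]])
O=np.array([.4685,.1585])
for nm in('wrist','scene','side'):
    W=cloud(load(nm)); m=(np.abs(W[...,2]-.0155)<.0045)
    q=(W[...,:2]-O)@np.stack([u,v],1); m&=(np.abs(q[...,0])<24)&(np.hypot(q[...,0]-.005,q[...,1])<.023)
    Q=q[m]*1000; print(nm,len(Q),np.c_[Q,W[m][:,2]*1000].round(1).tolist() if nm=='wrist' else (Q.min(0),Q.max(0)))
W=cloud(load('wrist'))
for nm,z0,z1 in [('axtop',.077,.084),('ax',.062,.084),('pulley',.05,.059)]:
    print(nm,*rect(W,(.495,.57,-.225,-.15),z0,z1))
print(rect(W,(.43,.64,-.28,-.12),.032,.039))
b=c['image'][55:160,370:510,::-1]
cv2.imwrite('pics/c2.png',cv2.resize(b,(784,588),interpolation=cv2.INTER_CUBIC))
```

```text
wrist 260 [[-16.1, -8.8, 17.4], [-16.2, -7.8, 18.0], [-16.3, -1.2, 11.1], [-15.1, 0.3, 13.8], [-15.2, 1.5, 14.1], [-15.3, 2.2, 15.3], [-15.2, 2.4, 17.4], [-15.5, 4.2, 16.6], [-15.4, 4.2, 19.0], [-8.8, -7.9, 14.0], [-7.4, -9.1, 14.5], [-7.4, -8.6, 16.0], [-6.1, -9.0, 14.8], [-6.1, -8.4, 16.3], [-4.9, -8.4, 14.3], [-5.0, -7.7, 15.4], [-6.9, 5.7, 13.0], [-6.7, 4.9, 17.0], [-7.1, 7.3, 15.1], [-6.9, 6.6, 18.8], [-3.6, -8.4, 14.8], [-3.5, -8.8, 18.2], [-4.0, -5.9, 15.3], [-3.8, -6.6, 19.2], [-5.5, 5.3, 14.3], [-5.6, 5.9, 15.7], [-5.7, 6.9, 16.3], [-5.6, 6.8, 19.0], [-5.7, 7.6, 20.0], [-2.3, -9.0, 14.0], [-2.2, -9.0, 16.6], [-2.6, -6.5, 14.5], [-2.5, -7.0, 17.9], [-2.7, -5.3, 17.3], [-2.9, -4.1, 17.5], [-4.4, 6.5, 15.3], [-4.6, 7.8, 15.4], [-4.7, 8.9, 15.8], [-4.5, 8.2, 19.4], [-0.7, -11.0, 16.0], [-0.9, -9.2, 15.1], [-0.9, -9.2, 17.7], [-1.2, -7.0, 16.0], [-1.4, -5.8, 16.3], [-1.7, -3.8, 15.0], [-1.5, -4.8, 19.4], [-3.2, 6.7, 13.1], [-3.0, 5.9, 17.0], [-3.2, 7.6, 16.3], [-3.4, 8.5, 17.0], [-3.7, 10.7, 15.5], [0.8, -12.5, 17.0], [0.7, -11.4, 17.4], [0.3, -8.9, 15.1], [0.1, -7.7, 15.4], [-0.
[... 3748 characters left out ...]
2.4, 10.0, 16.6], [22.2, 11.3, 16.7], [22.0, 12.8, 16.5], [25.4, -2.7, 15.5], [25.3, -1.7, 16.1], [25.1, 0.3, 15.0], [24.9, 1.2, 15.8], [24.7, 2.6, 15.8], [24.5, 4.5, 14.8], [24.4, 5.1, 16.3], [24.2, 6.6, 16.0], [24.0, 7.3, 17.1], [23.8, 9.1, 16.5], [23.6, 10.8, 15.8], [23.4, 12.5, 15.2], [25.1, 9.2, 16.8]]
scene 70 (array([-14.86997896, -14.9403053 ]), array([23.51752656, 18.22370384]))
side 47 (array([ -9.89169111, -18.83130423]), array([24.04433994, 16.8136127 ]))
axtop 163 [ 547.7 -195. ] [17.9 51.1] 54.9 0.0792
ax 378 [ 546.7 -192.4] [24.3 54.4] 58.4 0.0761
pulley 630 [ 534.5 -184.9] [45.9 46. ] 22.7 0.0553
(3018, array([ 534. , -184.5]), array([ 71.3, 121.4]), 78.5, np.float64(0.0354))
```

View pics/c2.png

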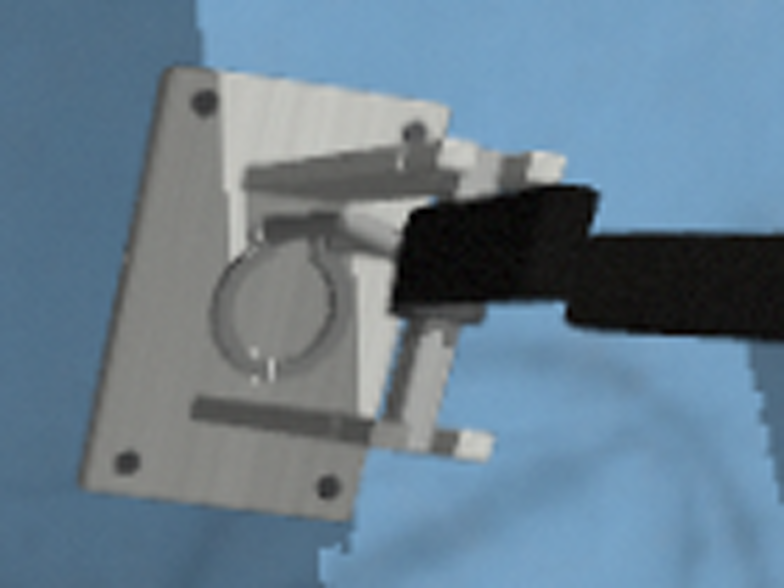

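drive_tool --slide '[[0.03,0.1,0.02],[0.07,0.2,0.04],[0.11,0.32,0.07],[0.16,0.45,0.09],[0.21,0.6,0.118],[0.27,0.75,0.118],[0.315,0.883,0.118],[0.315,0.883,0.118]]' --rotation '[[0,0,0],[0,0,0.05],[0,0,0.1],[0,0,0.15],[0,0,0.2],[0,0,0.245],[0,0,0.245],[0,0,0.245]]' --gripper 1

```text
clock: 11.35
eef_pos: [0.4687, 0.1611, 0.2503]
tool_rot: [0.148, 0.989, 0.0, -0.0]
ft_force: [0.9, -0.4, -0.1]
grip_width: 0.0855
grasp_force: 0.0
```

Run:
```python
from h import *
to([.4685,.159,.109])
c=snap('wrist'); W=cloud(c)
cv2.imwrite('pics/w3.png',c['image'][...,::-1])
S=(.41,.53,.1,.215)
for nm,z0,z1 in [('plate',.0045,.0105),('forktops',.082,.09),('handles top',.149,.156),('h',.11,.156)]:
    try: print(nm,*rect(W,S,z0,z1))
    except Exception: print('none')
```

```text
t 11.35 p [0.4687 0.1611 0.2503] q [0.331 0.225 0.034 1.38  0.    0.629] w 0.0855 F [ 0.9 -0.4 -0.1] g 0.0
[[-0.956, 0.293, -0.0], [0.293, 0.956, 0.0], [0.0, -0.0, -1.0]]
shift [-0.002 -0.008  0.565]
plate 2073 [476.9 157.7] [ 69.7 100.2] 73.7 0.0075
forktops 313 [476.7 158.1] [26.9 60.2] 75.3 0.0843
handles top 235 [470.4 159.6] [64.  16.6] 73.1 0.1496
h 1000 [470.5 159.3] [65.4 18.4] 73.5 0.1425
```

View pics/w3.png

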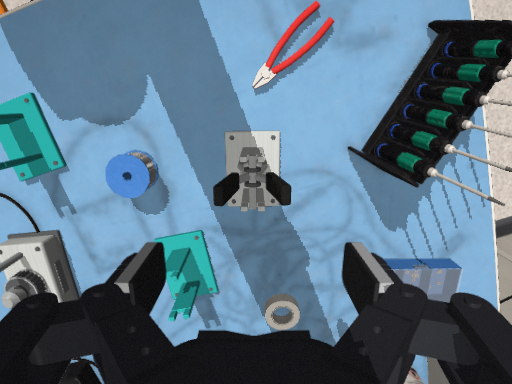

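The pliers are at (252,190), centred between the fingers. I'll descend on them now.

drive_tool --slide '[[-0.005,-0.007,0.07],[-0.005,-0.007,0.15],[-0.005,-0.007,0.23],[-0.005,-0.007,0.31],[-0.005,-0.007,0.39],[-0.005,-0.007,0.47],[-0.005,-0.007,0.53],[-0.005,-0.007,0.56]]' --rotation '[[0,0,0],[0,0,0],[0,0,0],[0,0,0],[0,0,0],[0,0,0],[0,0,0],[0,0,0]]'

```text
clock: 12.4
eef_pos: [0.4696, 0.1563, 0.1097]
tool_rot: [0.151, 0.988, -0.0, -0.0]
ft_force: [-0.0, 0.1, 0.9]
grip_width: 0.0853
grasp_force: 0.0
```

drive_tool --slide '[[0,0,0],[0,0,0],[0,0,0],[0,0,0],[0,0,0],[0,0,0],[0,0,0],[0,0,0]]' --rotation '[[0,0,0],[0,0,0],[0,0,0],[0,0,0],[0,0,0],[0,0,0],[0,0,0],[0,0,0]]' --gripper 0

```text
clock: 13.4
eef_pos: [0.4728, 0.1584, 0.1144]
tool_rot: [0.151, 0.989, 0.002, 0.004]
ft_force: [-0.7, 0.5, 12.0]
grip_width: 0.0332
grasp_force: 60.3
```

Run:
```python
from h import *
st()
```

```text
t 13.4 p [0.4728 0.1584 0.1144] q [ 3.230e-01  3.160e-01 -2.120e-01  1.034e+00  1.000e-03  6.260e-01] w 0.0332 F [-0.7  0.5 12. ] g 60.3
[[-0.954, 0.299, 0.008], [0.299, 0.954, 0.003], [-0.006, 0.005, -1.0]]
```

drive_tool --slide '[[0,0,-0.04],[0,0,-0.1],[0,0,-0.18],[0,0,-0.26],[0,0,-0.35],[0,0,-0.45],[0,0,-0.52],[0,0,-0.55]]' --rotation '[[0,0,0],[0,0,0],[0,0,0],[0,0,0],[0,0,0],[0,0,0],[0,0,0],[0,0,0]]'

```text
clock: 14.4
eef_pos: [0.4702, 0.1571, 0.2497]
tool_rot: [0.151, 0.989, 0.0, 0.001]
ft_force: [0.9, 0.3, -1.2]
grip_width: 0.0333
grasp_force: 60.1
```

Run:
```python
from h import *
st()
a=[]
for n in('scene','side'):
    c=snap(n); W=cloud(c); m=(np.linalg.norm(W[...,:2]-[.472,.158],axis=-1)<.05)&(W[...,2]>.12)
    v,u=np.where(m); print(n,u.min(),u.max(),v.min(),v.max())
    cu,cv_=int(np.median(u)),int(np.median(v))
    a.append(cv2.resize(c['image'][max(cv_-50,0):cv_+70,cu-40:cu+40,::-1],(400,600),interpolation=cv2.INTER_CUBIC))
cv2.imwrite('pics/c3.png',np.hstack(a))
```

```text
t 14.4 p [0.4702 0.1571 0.2497] q [ 0.323  0.224  0.031  1.376 -0.     0.626] w 0.0333 F [ 0.9  0.3 -1.2] g 60.1
[[-0.954, 0.299, 0.002], [0.299, 0.954, 0.0], [-0.002, 0.001, -1.0]]
scene 138 196 0 163
side 192 230 0 154
```

View pics/c3.png

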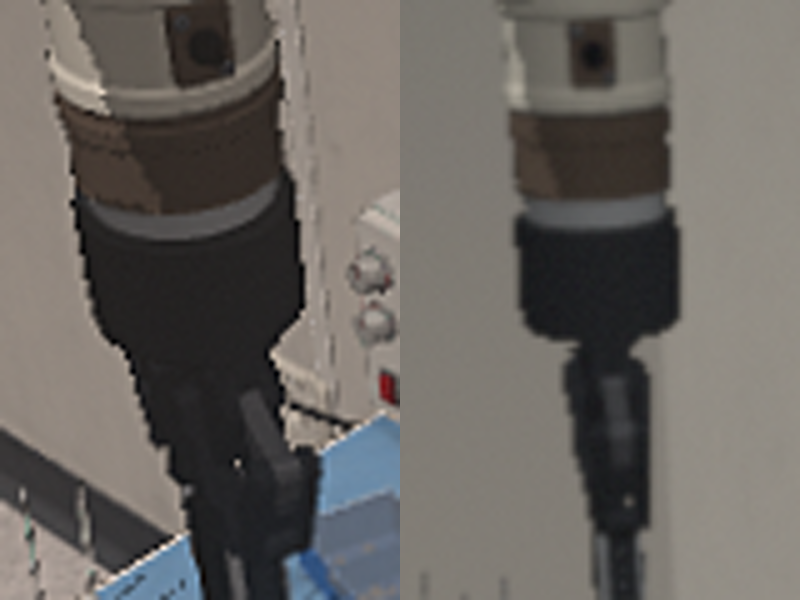

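```bash
cat >> h.py <<'E'
def ringpts(n,zr,C,rad=.06,dz=.005,snapit=True):
    c=snap(n) if snapit else load(n); W=cloud(c)
    o=bot.get_obs(); m=R.from_quat(o['tool_rot']).as_matrix(); u=-m[:2,0]; v=m[:2,1]
    k=(np.linalg.norm(W[...,:2]-C,axis=-1)<rad)
    q=(W[...,:2]-np.array(o['eef_pos'])[:2])@np.stack([u,v],1)*1000
    return c,W,k,q
E
python3 - <<'E'
from h import *
for n in('scene','side'):
    c,W,k,q=ringpts(n,0,[.472,.158],snapit=False)
    z=W[...,2]; k&=(z>.09)
    print(n,'zmin',z[k].min())
    for a in np.arange(.13,.225,.005):
        s=k&(z>=a)&(z<a+.005)
        if s.any(): Q=q[s]; print(round(a,3),s.sum(),'x',Q[:,0].min().round(1),Q[:,0].max().round(1),'y',Q[:,1].min().round(1),Q[:,1].max().round(1))
E
```

```text
scene zmin 0.1476742286724788
0.145 22 x -13.6 13.8 y -22.4 23.0
0.15 61 x -15.7 15.1 y -24.8 23.9
0.155 5 x -13.8 -10.0 y -22.4 17.5
0.16 11 x -14.5 -8.6 y -22.9 21.3
0.165 10 x -13.9 -7.9 y -26.3 23.8
0.17 7 x -13.6 -8.3 y -25.3 21.3
0.175 11 x -13.8 -8.5 y -25.0 20.1
0.18 10 x -14.7 -8.9 y -24.4 20.5
0.185 10 x -13.9 -8.5 y -24.3 19.4
0.19 7 x -13.5 -7.9 y -24.0 -16.4
0.195 8 x -13.2 -8.0 y -22.6 -15.0
0.2 12 x -12.4 3.9 y -19.8 0.7
0.205 39 x -25.9 29.8 y -13.6 -1.3
0.21 86 x -27.2 32.0 y -10.7 5.0
0.215 33 x -18.9 32.8 y -11.5 6.9
0.22 5 x -7.5 0.1 y -15.6 8.8
side zmin 0.14732440337535824
0.145 10 x -12.8 14.8 y -21.2 19.0
0.15 32 x -14.0 17.2 y -24.6 21.1
0.155 6 x -13.6 -8.5 y -22.7 18.8
0.16 7 x -13.6 -8.7 y -25.4 20.1
0.165 8 x -13.7 -8.1 y -26.0 24.2
0.17 8 x -13.8 -7.8 y -25.1 22.3
0.175 7 x -13.3 -10.2 y -24.2 21.6
0.18 5 x -13.2 -9.8 y -24.2 20.4
0.185 8 x -13.1 -9.3 y -24.6 17.1
0.19 8 x -13.3 -8.5 y -20.7 17.5
0.195 7 x -13.5 -8.1 y -20.3 17.6
0.2 8 x -11.5 6.0 y -16.0 -2.6
0.205 37 x -26.1 31.9 y -15.0 0.4
0.21 54 x -26.0 32.7 y -11.0 7.3
0.215 17 x -12.6 24.5 y -12.2 6.0
0.22 8 x -6.6 1.5 y -16.7 8.1
```

drive_tool --slide '[[-0.02,-0.05,0],[-0.07,-0.14,0],[-0.13,-0.25,0],[-0.18,-0.36,0],[-0.24,-0.47,0],[-0.3,-0.57,0],[-0.34,-0.65,0],[-0.36,-0.68,0]]' --rotation '[[0,0,0],[0,0,0],[0,0,0],[0,0,0],[0,0,0],[0,0,0],[0,0,0],[0,0,0]]'

```text
clock: 15.5
eef_pos: [0.5043, -0.0337, 0.2471]
tool_rot: [0.152, 0.988, -0.0, -0.001]
ft_force: [0.6, 0.4, -0.8]
grip_width: 0.0331
grasp_force: 60.1
```

drive_tool --slide '[[-0.03,-0.05,0],[-0.08,-0.13,0],[-0.13,-0.23,0],[-0.19,-0.34,0],[-0.24,-0.44,0],[-0.28,-0.52,0],[-0.302,-0.55,0],[-0.302,-0.554,0]]' --rotation '[[0,0,0],[0,0,0],[0,0,0],[0,0,0],[0,0,0],[0,0,0],[0,0,0],[0,0,0]]'

```text
clock: 16.5
eef_pos: [0.5358, -0.1868, 0.2478]
tool_rot: [0.151, 0.989, 0.0, -0.0]
ft_force: [-0.0, -0.4, -1.5]
grip_width: 0.0331
grasp_force: 60.1
```

```bash
cat >> h.py <<'E'
from scipy.optimize import least_squares
def look(zr,C=(.5325,-.186),show=False):
    o,m=st(); out=[]
    for n in('scene','side'):
        c,W,k,q=ringpts(n,0,C); z=W[...,2]; k=k&(z>zr-.004)&(z<zr+.004)
        Q=q[k]; b=np.r_[Q.min(0),Q.max(0)].round(1)
        kb=(np.linalg.norm(W[...,:2]-C,axis=-1)<.06)&(abs(z-zr-.06)<.006); B=q[kb]
        ka=(np.linalg.norm(W[...,:2]-C,axis=-1)<.011)&(z>.0775)&(z<.082)
        A=W[ka][:,:2]; r=cv2.minAreaRect((A*1000).astype(np.float32)) if len(A)>5 else None
        cl=Q[Q[:,0]>4]
        f=least_squares(lambda p:np.hypot(*(cl-p[:2]).T)-p[2],[0,0,15],loss='soft_l1').x if len(cl)>6 else None
        print(n,len(Q),'ring lo/hi',b,'z',np.median(z[k]).round(4),'bolt x',B[:,0].min().round(1) if len(B) else None,B[:,0].max().round(1) if len(B) else None,'closed-side fit',f,'axle',r)
E
python3 - <<'E'
from h import *
look(.1505)
E
```

```text
t 16.5 p [ 0.5358 -0.1868  0.2478] q [-0.336  0.371  0.229  1.429  0.    -0.032] w 0.0331 F [-0.  -0.4 -1.5] g 60.1
[[-0.954, 0.299, -0.0], [0.299, 0.954, 0.001], [0.0, 0.0, -1.0]]
scene 94 ring lo/hi [-15.8 -24.8  16.7  23.6] z 0.1485 bolt x -28.0 32.1 closed-side fit [-12.60374462  -0.46534985  28.46920138] axle ((531.1439208984375, -186.4642791748047), (16.557126998901367, 15.989409446716309), 50.56156539916992)
side 86 ring lo/hi [-14.5 -25.2  16.9  22.2] z 0.1487 bolt x -26.5 32.8 closed-side fit [-16.77498071  -0.59145649  32.13247616] axle ((532.5975952148438, -187.20648193359375), (15.420122146606445, 14.56447696685791), 82.74066925048828)
```

Run:
```python
from h import *
Q=[]
for n in('scene','side'):
    c,W,k,q=ringpts(n,0,(.5325,-.186),snapit=False); z=W[...,2]; Q.append(q[k&(abs(z-.1487)<.0028)])
Q=np.vstack(Q)
for a in range(-18,19,2):
    y=np.sort(Q[(Q[:,0]>=a)&(Q[:,0]<a+2),1]).round(0).astype(int); print(a,*y)
```

```text
-18
-16 -25 -23 -21 -21 -21 19 20 22
-14 -25 -24 -22 -21 -21 -20 -19 17 17 18 18 18 19 21 22
-12 -25 -24 -23 -22 -22 -22 -21 15 19 21
-10 -24 -23 16 17 18 18
-8 -22 -22 -21 -20 17 17 19 20 22
-6 -24 -23 -23 -21 -20 18 19 20
-4 -25 -25 -23 -22 -21 -20 -19 19 20 21 23
-2 -24 -23 -23 -20 19 19 19 22 22 23
0 -24 -23 -23 -22 -22 -21 -21 19 20 20 21 21
2 -23 -23 19 19 23
4 -25 -21 -21 20 22
6 -23 -22 -22 -21 -19 -18 16 17 22
8 -22 -20 -20 -18 -18 17 17 18 19 20
10 -21 -20 -20 -19 -18 -13 0 0 6 12 13 14 15 16 17
12 -17 -17 -15 -15 -14 -12 -12 -11 -9 -8 -8 -7 -5 -3 6 8 9 10 11 11 12 12 14 16 16 17 19
14 -17 -16 -14 -11 -9 -8 -7 -6 -2 -2 0 3 5 10 10 10 13 15
16 -11 -10 -9 -7 -4 9
18
```

drive_tool --slide '[[0,0,0.03],[0,0,0.07],[0,0,0.11],[0,0,0.15],[0,0,0.19],[0,0,0.22],[0,0,0.24],[0,0,0.24]]' --rotation '[[0,0,0],[0,0,0],[0,0,0],[0,0,0],[0,0,0],[0,0,0],[0,0,0],[0,0,0]]'

```text
clock: 17.6
eef_pos: [0.5355, -0.1867, 0.1877]
tool_rot: [0.151, 0.989, 0.0, -0.0]
ft_force: [-0.0, 0.2, -1.6]
grip_width: 0.033
grasp_force: 60.1
```

Run:
```python
from h import *
look(bot.get_obs()['eef_pos'][2]-.0994)
a=[]
for n,(cx,cy) in (('scene',(325,252)),('side',(313,245))):
    c=load(n); a.append(cv2.resize(c['image'][cy-45:cy+45,cx-30:cx+30,::-1],(400,600),interpolation=cv2.INTER_CUBIC))
cv2.imwrite('pics/c4.png',np.hstack(a))
```

```text
t 17.6 p [ 0.5355 -0.1867  0.1877] q [-0.335  0.395  0.107  1.284 -0.    -0.032] w 0.033 F [-0.   0.2 -1.6] g 60.1
[[-0.954, 0.299, -0.001], [0.299, 0.954, 0.0], [0.001, 0.0, -1.0]]
scene 304 ring lo/hi [-54.3 -47.3  53.   23.7] z 0.0879 bolt x -28.5 30.1 closed-side fit [ 26.41145367 -14.07304769  21.04589775] axle ((532.0953369140625, -185.8056182861328), (15.575526237487793, 13.856584548950195), 44.99455261230469)
side 225 ring lo/hi [-51.9 -45.3  53.4  23.3] z 0.0887 bolt x -26.7 33.0 closed-side fit [ 26.49993087 -14.19828956  20.9275898 ] axle ((531.1135864257812, -186.06106567382812), (10.771222114562988, 18.88656234741211), 86.77191162109375)
```

View pics/c4.png

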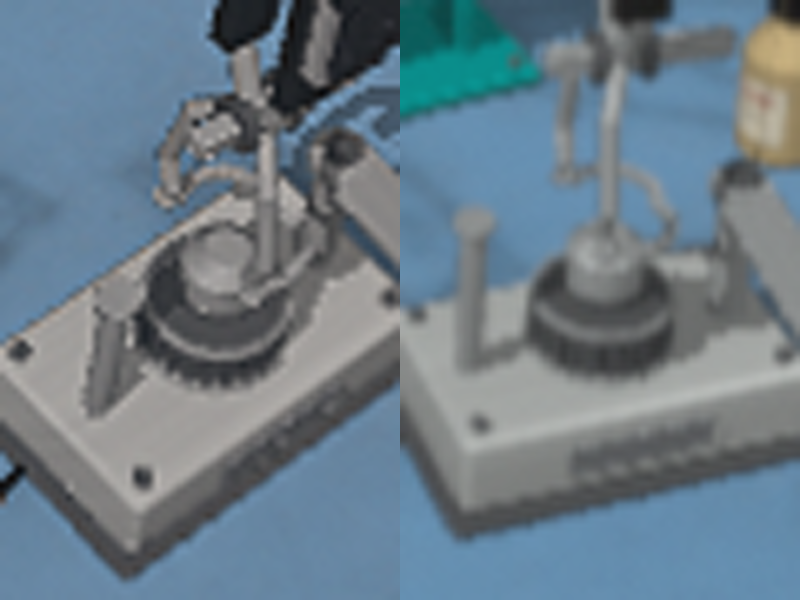

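The ring is spread just above the axle end and centred in both views. The scene crop has the eyes at (165,195) and (255,295) around the axle top at (222,245). I'll lower it partway and check the forces.

drive_tool --slide '[[0,0,0.008],[0,0,0.016],[0,0,0.024],[0,0,0.032],[0,0,0.04],[0,0,0.048],[0,0,0.056],[0,0,0.06]]' --rotation '[[0,0,0],[0,0,0],[0,0,0],[0,0,0],[0,0,0],[0,0,0],[0,0,0],[0,0,0]]'

```text
clock: 18.7
eef_pos: [0.5356, -0.1867, 0.1729]
tool_rot: [0.151, 0.989, 0.0, -0.0]
ft_force: [0.4, 0.0, -1.5]
grip_width: 0.0333
grasp_force: 60.1
```

Run:
```python
from h import *
o,m=st()
zr=o['eef_pos'][2]-.0994
for n in('scene','side'):
    c,W,k,q=ringpts(n,0,(.532,-.1863),rad=.04); z=W[...,2]
    A=q[(np.linalg.norm(W[...,:2]-[.532,-.1863],axis=-1)<.011)&(z>.0775)]; A=A[np.hypot(*A.T)<13]
    k=k&(abs(z-zr)<.004)&(np.hypot(q[...,0]+3.8,q[...,1])>15.5); Q=q[k]; Z=z[k]
    e=Q[(Q[:,0]<-2)]; print(n,len(Q),'axle top',((A.min(0)+A.max(0))/2).round(1) if len(A) else None,'z',np.percentile(Z,[5,50,95]).round(4),'lo',Q.min(0).round(1),'hi',Q.max(0).round(1))
```

```text
t 18.7 p [ 0.5356 -0.1867  0.1729] q [-0.335  0.403  0.08   1.248 -0.    -0.032] w 0.0333 F [ 0.4  0.  -1.5] g 60.1
[[-0.954, 0.299, -0.0], [0.299, 0.954, 0.0], [0.0, -0.0, -1.0]]
scene 85 axle top [-4.5 -0.3] z [0.0711 0.0732 0.0755] lo [-15.4 -23.7] hi [36.4 23.5]
side 83 axle top [-2.7 -0.4] z [0.071  0.0736 0.0752] lo [-14.9 -25.1] hi [17.1 23.6]
```

drive_tool --slide '[[0,0,0.008],[0,0,0.016],[0,0,0.024],[0,0,0.032],[0,0,0.04],[0,0,0.048],[0,0,0.056],[0,0,0.059]]' --rotation '[[0,0,0],[0,0,0],[0,0,0],[0,0,0],[0,0,0],[0,0,0],[0,0,0],[0,0,0]]'

```text
clock: 19.8
eef_pos: [0.5356, -0.1866, 0.1581]
tool_rot: [0.151, 0.989, 0.0, -0.0]
ft_force: [0.2, -0.6, -0.8]
grip_width: 0.0331
grasp_force: 60.1
```

Run:
```python
from h import *
o,m=st()
zr=o['eef_pos'][2]-.0994; print(zr)
for n in('scene','side'):
    c,W,k,q=ringpts(n,0,(.532,-.1863),rad=.04); z=W[...,2]
    A=q[(np.linalg.norm(W[...,:2]-[.532,-.1863],axis=-1)<.011)&(z>.0775)]; A=A[np.hypot(*A.T)<13]
    r=np.hypot(q[...,0]+3.8,q[...,1])
    p=k&(r>15)&(r<24)&(abs(z-.055)<.002)
    k=k&(abs(z-zr)<.004)&(r>16)&(q[...,0]<20)&(z>.0565); Q=q[k]; Z=z[k]
    K=W[(np.linalg.norm(W[...,:2]-[.547,-.3],axis=-1)<.025)&(z>.11)]
    print(n,len(Q),'axle top',((A.min(0)+A.max(0))/2).round(1) if len(A) else None,'z',np.percentile(Z,[5,50,95]).round(4),'lo',Q.min(0).round(1),'hi',Q.max(0).round(1),'knob',K.mean(0).round(3))
```

```text
t 19.8 p [ 0.5356 -0.1866  0.1581] q [-0.335  0.413  0.055  1.213  0.    -0.032] w 0.0331 F [ 0.2 -0.6 -0.8] g 60.1
[[-0.954, 0.299, -0.0], [0.299, 0.954, 0.0], [0.0, 0.0, -1.0]]
0.058714123297726975
scene 73 axle top [-3.8 -0.7] z [0.0568 0.0584 0.0605] lo [-26.6 -23.9] hi [16.1 24. ] knob [ 0.545 -0.3    0.118]
side 44 axle top [-3.8 -0.8] z [0.0569 0.0589 0.0607] lo [-14.6 -24.1] hi [16.9 24.8] knob [ 0.546 -0.302  0.118]
```

The ring is level with the groove and centred, there is no contact force, and the keeper is open. I'll hand the job in.

```bash
python3 -c "
from workcell import bot
print(bot.job_done())"
```

```text
the job is handed in; nothing more can be done
None
```

I handed the job in at about 20 s of the 58 s, and no verdict came back: the keeper is open about 1.47 rad, and the squeezed pliers hold the spread ring centred to within about 1 mm and level with the groove, with no sign of contact force on the unit; I did not re-measure the reel, tape roll and bottle, but nothing I moved went near them.

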